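# Set the slanting table on its spacer block

## Robot

A 7-joint arm with a two-finger parallel gripper is mounted at the origin on the work surface. World frame = base frame: x ahead of the robot, y to its left, z up, the work surface at z = 0. Lengths are in m, angles in rad, forces in N, time in s.
With the tool pointing down it reaches from about 0.4 to 0.875 m from the base axis. Payload 19.3 kg.
Tool frame: the origin (TCP) lies at the very end of the fingers, on their centre line; the grasp point (between the pads) lies 19 mm behind it; z points along the fingers, y is the line along which they close (so a half turn about z gives the same grasp; the last joint's range is limited). The gripper opens to 85 mm and grips with 20 to 120 N. Pads are 22 mm wide; open, the fingers measure 114 mm over their backs; the gripper's body (76 mm by 85 mm) begins 54 mm behind the grasp point. The pads swing forward as they close: fully open they stand 13 mm farther back than shut.
Start: joints at [-1.395, 0.521, -0.036, 1.599, 0.021, 1.021, -0.113], TCP at [0.152, 0.606, 0.231] pointing down, gripper open.
Joint ranges: [-2.91, 2.91], [-0.3, 2.13], [-1.5, 1.42], [0.17, 2.43], [-1.26, 4.41], [0.16, 1.93], [-2.52, 2.52]. Speed limits (rad/s): [1.89, 1.89, 2.39, 2.39, 3.01, 3.01, 3.01].

## Interface

Orientations are given as [roll, pitch, yaw] about the fixed x, y, z axes, in that order (R = Rz(yaw) Ry(pitch) Rx(roll)).
In Python, from workcell import bot gives the robot as it stands.
- The arm moves only by the tool servo_tool, never from a script. Its argument "plan" is a list of rows, each a list of 7 numbers: the finger opening in cm, from 0 to 8.54, then the shift along the tool's x, y, z in cm, then the turn, a rotation vector about the tool's x, y, z in degrees. In form: [[fingers, x, y, z, wx, wy, wz], ...]. A call has 1 to 10 rows; each row is the pose to reach, as a shift and turn from the pose commanded when the call began, along the tool's axes at that moment; what a row does not reach only later rows make up. A row lasts 1/10 s, in which the tool goes at most 50 mm and 8.59 degrees, less where a joint would pass 70% of its speed; a pose out of reach is approached as far as the arm can. A call with a gripper value outside its range is refused whole. The fingers move at their own pace and stop on an object; "force" is the grip in N (left out, the last holds). Time passes only in rows, so rows that repeat a pose let the fingers close. It gives the time, the measured TCP pose, the force, the opening and the grip force at its end, in the units of the state.
- bot.observe(): the state, without advancing time (a new reading comes with each control period).
- bot.grab_frame(name): name is "scene" or "top" or "wrist"; returns a dict with "frame" (400x640x3 uint8, blue, green, red), "mtx" (3x3 intrinsics, pixels), "R" (3x3) and "t" (3): a world point X has camera coordinates R X + t; the wrist camera has in their place "T_tool_cam" (4x4, takes a point from camera to tool coordinates, whose origin is the TCP and whose axes are the flange's). Camera axes: x right, y down, z forward; pixel columns grow to the right and rows downward; lengths in m; the calibration is good to about 2 mm. A picture is of the moment at which its call begins: read the wrist's pose just before it. There is no depth.
- bot.job_done(): hands the job in; it is judged then, once.
The state is a dict: "clock": time; "qpos": joint angles; "qd": joint speeds; "joint_efforts": joint torques, N m; "position": TCP position; "tool_rot": TCP orientation; "force": force on the tool from outside, world axes, zero at the start; "moment": the same for the moment, N m; "grip_width": finger opening in m; "finger_force": force on a finger pad.
Only numpy, scipy, OpenCV 4.12 (cv2) and the standard library are available. Lean on these libraries where they do the work, as an engineer would, in place of code of your own. Each camera call takes 0.05 s, during which the arm holds its last target. There are 200 camera calls.

## Task

Set the tube slanting table to its 20 degree slope: stand the blue spacer block upright on the black square of the table's base while the plate is still up, then tip the raised plate down so that the round bar under it rests on the block. Leave the block standing on the square, with the plate resting on it.

Things in the scene. Friction and masses are not known exactly. Their poses are not given: they have to be found in the camera images.
- blue_center (a point): Centre of the loose solid blue spacer block, 40 x 40 mm across, 50 mm tall, about 0.15 kg, upright on the bench at the robot's right (y below 0); z up, x and y normal to its sides. Two unwanted blocks of the same 40 x 40 mm footprint stand near it, 30 mm tall yellow and 75 mm tall red; the three swap places. Other blue things (bottle caps, open tip box) are not it.
- seat (a point): Centre of the black 52 mm square on the top face of the slanting table's aluminium base (fixed, 140 x 210 x 12 mm; the point is 12 mm above the bench). z up, y level towards the hinge, x along the hinge. The hinge axis is parallel to x, 150 mm away along +y and 8 mm higher. Only two hinge cheeks, 22 mm tall, stand on the base, at the hinge.
- plate (a joint): Angle of the hinged aluminium plate, rad: 0 flat on the base, 1.57 upright; starts at 1.35 to 1.6, stop at 1.65. The stiff damped hinge holds it where left above 1.25; below 1.1 it sinks slowly by itself in a few seconds until its bar lands. A push of a few N near the free edge, from the side away from the black square, tips it. With the bar on the blue block it reads 0.34.
- plate_edge (a point): Middle of the plate's free edge (top edge while raised), 165 mm from the hinge axis. Plate 114 mm wide, 8 mm thick; its outer face (away from the square when raised) lies 16 mm from the plane through the axis. A 16 mm round steel bar across the other face, 150 mm from the axis, comes down over the black square. A 12 mm blue lip crosses the outer face at the hinge.
There are look-alikes about, which are no part of the job. What is meant by the part that bears blue_center is not orange or turquoise, and is the larger of those in its own colour.

How it is judged:
By the outcome, as a careful person would: the job done as asked, in the order asked, and still so for the second after the job is handed in, with the robot touching nothing.
It also fails if it takes over 51 s, if anything falls off the work surface, if the arm or the gripper's body presses on something with over 40 N, if the wrist force passes 120 N, or if a joint passes its speed limit or range.

## Working session

There is one attempt and no reset: what is moved stays moved. The work goes in short steps, Python scripts to look and compute and a tool call to move; the robot and the scene stay as the last step left them, time stands still between calls to the robot, and variables do not carry over. Pictures are saved under pics/ and viewed, at most 10 in all, crops included, and the job is handed in when it is done.

Besides the shell and the picture viewer there is one more tool, called after "Call:" by a JSON object that holds its "op" and its "data", one argument or row to a line. servo_tool: Moves the arm, as the interface text tells. Its arguments: {"type":"object","properties":{"plan":{"type":"array","items":{"type":"array","items":{"type":"number"}}},"force":{"type":"number"}},"required":["plan"]}

```bash
mkdir -p pics; ls
python3 - <<'E'
from workcell import bot
import cv2,pickle
s=bot.observe();print({k:s[k] for k in('clock','position','tool_rot','grip_width')})
d={}
for n in('scene','top'):
    f=bot.grab_frame(n);d[n]=f;cv2.imwrite(f'pics/{n}0.png',f['frame'])
    print(n,f['mtx'].tolist(),(-f['R'].T@f['t']).round(3))
pickle.dump(d,open('f0.pkl','wb'))
E
```

```text
pics
{'clock': 0.0, 'position': array([0.15202855, 0.6058687 , 0.23073611]), 'tool_rot': array([-3.14044894e+00,  9.11738463e-05,  2.89579329e+00]), 'grip_width': 0.08581878193259068}
scene [[505.92132587309413, 0.0, 315.9350510859815], [0.0, 505.92132587309413, 200.01074866292012], [0.0, 0.0, 1.0]] [ 1.441 -0.04   0.697]
top [[486.23164007972775, 0.0, 314.8683725810096], [0.0, 486.23164007972775, 203.6019046242115], [0.0, 0.0, 1.0]] [ 0.44  -0.012  0.924]
```

View pics/scene0.png

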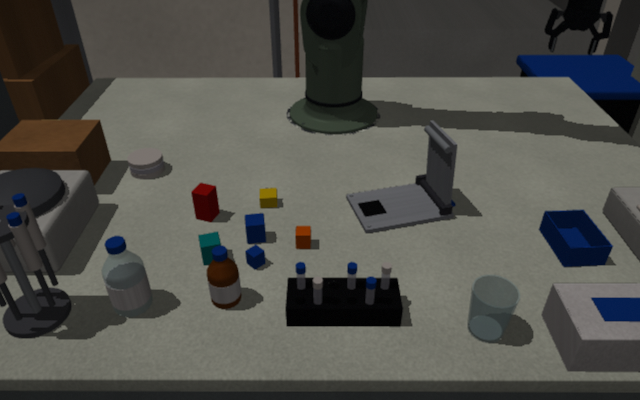

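View pics/top0.png

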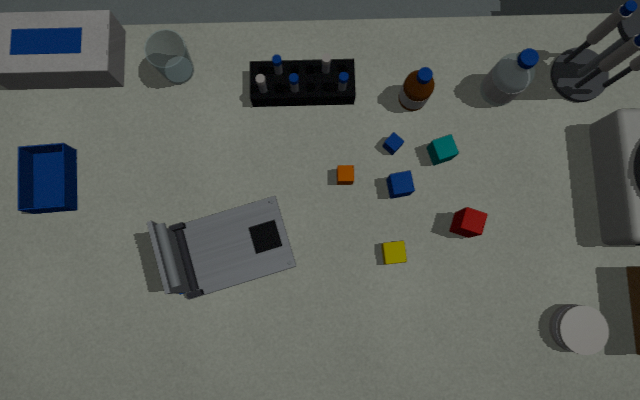

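The scene view shows the raised plate at (440,170), black square (372,208), blue blocks at (255,228) and a small one (256,257). In the top view, the blue candidates are the larger block (401,184) and the small one (393,144); turquoise is at (443,149), orange at (345,175), and caps and tip box elsewhere. The target is the larger blue block at (401,184), which I'll confirm in a crop.

```bash
cat > h.py <<'E'
import numpy as np,cv2
def ray(f,uv,z):
    d=f['R'].T@np.linalg.inv(f['mtx'])@np.array([uv[0],uv[1],1.]);c=-f['R'].T@f['t']
    return c+d*(z-c[2])/d[2]
def tri(fa,a,fb,b):
    A=[];y=[]
    for f,p in((fa,a),(fb,b)):
        c=-f['R'].T@f['t'];d=f['R'].T@np.linalg.inv(f['mtx'])@np.array([p[0],p[1],1.]);d/=np.linalg.norm(d)
        P=np.eye(3)-np.outer(d,d);A.append(P);y.append(P@c)
    return np.linalg.lstsq(np.vstack(A),np.hstack(y),rcond=None)[0]
def proj(f,X):
    p=f['mtx']@(f['R']@np.asarray(X)+f['t']);return p[:2]/p[2]
def blobs(img,lo,hi,roi,amin=30):
    h=cv2.cvtColor(img,cv2.COLOR_BGR2HSV);m=cv2.inRange(h,np.array(lo),np.array(hi))
    k=np.zeros_like(m);x0,y0,x1,y1=roi;k[y0:y1,x0:x1]=m[y0:y1,x0:x1]
    c,_=cv2.findContours(k,cv2.RETR_EXTERNAL,cv2.CHAIN_APPROX_NONE)
    return [x for x in c if cv2.contourArea(x)>amin]
E
python3 - <<'E'
import pickle,cv2,numpy as np
from h import *
d=pickle.load(open('f0.pkl','rb'));t=d['top'];s=d['scene']
for c in blobs(t['frame'],(0,0,0),(179,255,50),(230,205,300,270)):
    r=cv2.minAreaRect(c);M=cv2.moments(c);uv=(M['m10']/M['m00'],M['m01']/M['m00'])
    print('seat',uv,r[1],ray(t,uv,.012)); b=cv2.boxPoints(r)
    w=np.array([ray(t,p,.012) for p in b]);print(w.round(4),np.linalg.norm(np.diff(w,axis=0),axis=1))
for c in blobs(t['frame'],(105,120,30),(125,255,255),(370,120,425,210)):
    r=cv2.minAreaRect(c);print('blue',r, ray(t,r[0],.05))
a=cv2.resize(t['frame'][115:215,340:480],None,fx=5,fy=5,interpolation=cv2.INTER_CUBIC)
b=cv2.resize(t['frame'][185:305,130:300],None,fx=4,fy=4,interpolation=cv2.INTER_CUBIC)
cv2.imwrite('pics/c1.png',cv2.convertScaleAbs(a,alpha=1.6));cv2.imwrite('pics/c2.png',cv2.convertScaleAbs(b,alpha=1.4))
E
```

```text
seat (264.8445570842385, 236.25223268163165) (27.349987030029297, 27.42350959777832) [0.51414556 0.07895564 0.012     ]
[[0.5321 0.1108 0.012 ]
 [0.546  0.0612 0.012 ]
 [0.4963 0.0469 0.012 ]
 [0.4826 0.0961 0.012 ]] [0.05147089 0.05166672 0.0510744 ]
blue ((400.0192565917969, 184.0961456298828), (24.122283935546875, 25.495098114013672), 78.69007110595703) [ 0.59978336 -0.1730278   0.05      ]
blue ((392.50006103515625, 143.00003051757812), (14.849241256713867, 17.677669525146484), 45.0) [ 0.67741908 -0.16317898  0.05      ]
```

View pics/c1.png

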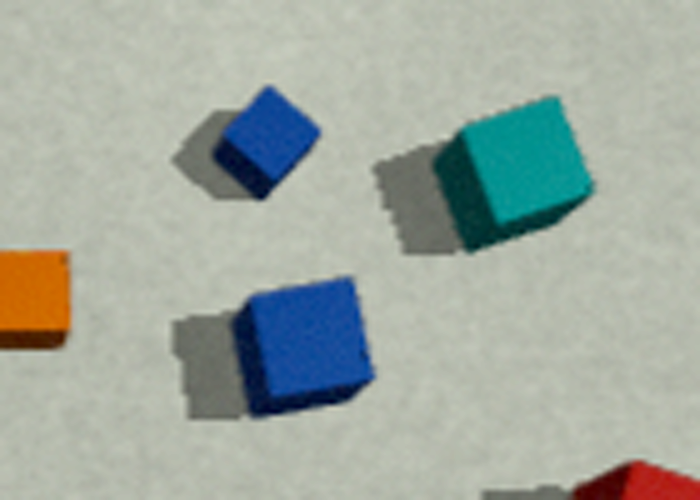

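View pics/c2.png

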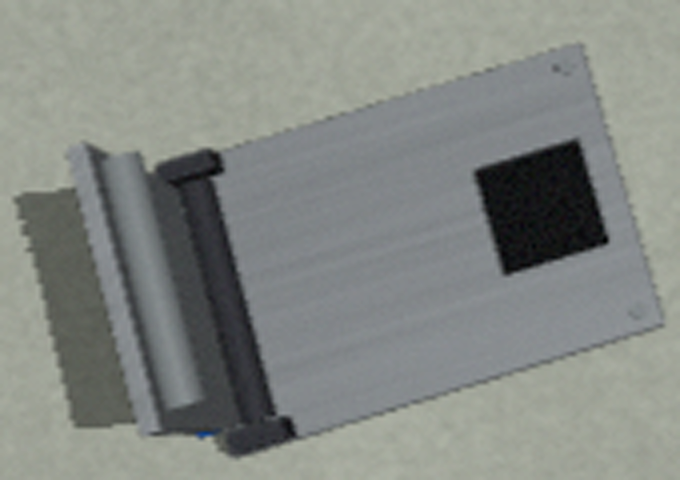

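The crop confirms it: the larger blue block has its top face centred at about (402,182) in the top image, and the small blue and turquoise blocks are separate. The second crop shows the plate raised with its bar facing the square, and the base turned about 16°.

```bash
cat >> h.py <<'E'
from scipy.spatial.transform import Rotation as Ro
def step(s,P,yaw):
    "shift(cm), turn(deg) in tool axes to tool-down pose at P with tool yaw (deg)"
    R=Ro.from_euler('xyz',s['tool_rot']);G=Ro.from_euler('xyz',[np.pi,0,np.radians(yaw)])
    return (R.inv().apply(np.asarray(P)-s['position'])*100).round(2),(R.inv()*G).as_rotvec(degrees=True).round(2)
E
python3 - <<'E'
import pickle
from h import *
from workcell import bot
d=pickle.load(open('f0.pkl','rb'));t=d['top'];s=d['scene']
cr=np.array([(248,298),(352,277),(373,375),(270,398)])
px=(cr+.5)/5-.5+[340,115]
w=np.array([ray(t,p,.05) for p in px]);e=np.diff(np.vstack([w,w[:1]]),axis=0)
print(w.mean(0),np.linalg.norm(e,axis=1),(np.degrees(np.arctan2(e[:,1],e[:,0]))%90))
# seat by scene view as check
for c in blobs(s['frame'],(0,0,0),(179,255,45),(345,190,395,220)):
    M=cv2.moments(c);uv=(M['m10']/M['m00'],M['m01']/M['m00']);print('seat scene',uv,ray(s,uv,.012))
print('block seen in scene at',proj(s,[*w.mean(0)[:2],.05]))
o=bot.observe()
print(step(o,[.45,.35,.26],165.9+12),step(o,[.6,-.173,.16],191.4))
E
```

```text
[ 0.60364973 -0.17640308  0.05      ] [0.03917193 0.03712075 0.03875512 0.03785827] [10.03058306  8.73173658 11.13169107  9.39878713]
seat scene (371.6482539682539, 207.86031746031745) [0.51567599 0.07652418 0.012     ]
block seen in scene at [255.25241346 218.36942631]
(array([-35.12, -17.58,  -2.9 ]), array([ -0.06,  -0.  , -11.98])) (array([-62.4 , -64.64,   7.15]), array([-6.000e-02, -1.000e-02, -2.548e+01]))
```

Call:
{"op": "servo_tool", "data": {
  "plan": [
    [8.5, -8, -8, -3, 0, 0, -6],
    [8.5, -16, -16, -3, 0, 0, -12],
    [8.5, -24, -20, -3, 0, 0, -16],
    [8.5, -32, -24, -3, 0, 0, -20],
    [8.5, -40, -30, -3, 0, 0, -24],
    [8.5, -45, -38, -3, 0, 0, -24],
    [8.5, -52, -48, 0, 0, 0, -24],
    [8.5, -62, -60, 4, 0, 0, -24],
    [8.5, -62.5, -65, 7, 0, 0, -24],
    [8.5, -62.5, -65, 7, 0, 0, -24]
  ]
}}

```text
clock: 1.1
position: [0.4221, 0.1906, 0.2301]
tool_rot: [3.142, 0.0, -2.968]
force: [1.3, 0.4, -0.1]
grip_width: 0.0851
finger_force: 0.0
```

Run:
```python
from workcell import bot
from h import *
o=bot.observe();print(o['clock'],o['position'],o['tool_rot'],o['qpos'].round(2));print(step(o,[.6036,-.1764,.16],190))
```

```text
1.1 [0.42210909 0.19056305 0.2301491 ] [ 3.14155709e+00  2.99820951e-04 -2.96843543e+00] [-0.58  0.27  0.04  2.01 -0.01  0.86  1.21]
(array([-11.55, -39.27,   7.02]), array([ 0.  ,  0.02, -0.08]))
```

Call:
{"op": "servo_tool", "data": {
  "plan": [
    [8.5, -2, -8, 0, 0, 0, 0],
    [8.5, -4, -16, 0, 0, 0, 0],
    [8.5, -7, -24, 1, 0, 0, 0],
    [8.5, -9, -30, 3, 0, 0, 0],
    [8.5, -11.5, -39.3, 7, 0, 0, 0],
    [8.5, -11.5, -39.3, 7, 0, 0, 0],
    [8.5, -11.5, -39.3, 7, 0, 0, 0],
    [8.5, -11.5, -39.3, 7, 0, 0, 0],
    [8.5, -11.5, -39.3, 7, 0, 0, 0],
    [8.5, -11.5, -39.3, 7, 0, 0, 0]
  ]
}}

```text
clock: 2.1
position: [0.6022, -0.1776, 0.1588]
tool_rot: [-3.141, -0.002, -2.972]
force: [-1.2, 0.5, 0.7]
grip_width: 0.0849
finger_force: 0.0
```

```bash
cat >> h.py <<'E'
def wristcam(bot):
    o=bot.observe();f=bot.grab_frame('wrist');T=np.eye(4)
    T[:3,:3]=Ro.from_euler('xyz',o['tool_rot']).as_matrix();T[:3,3]=o['position']
    W=T@f['T_tool_cam'];f['R']=W[:3,:3].T;f['t']=-f['R']@W[:3,3]
    return o,f
E
python3 - <<'E'
from workcell import bot
from h import *
import pickle
o,f=wristcam(bot);pickle.dump((o,f),open('w1.pkl','wb'));cv2.imwrite('pics/w1.png',f['frame'])
print(o['clock'],o['position'],o['tool_rot'],o['force'])
for c in blobs(f['frame'],(105,110,30),(125,255,255),(0,0,640,400),400):
    r=cv2.minAreaRect(c);print(r,ray(f,r[0],.05))
print('expect',proj(f,[.6036,-.1764,.05]))
E
```

```text
2.1 [ 0.60221431 -0.17762787  0.15884586] [-3.14121725e+00 -2.01668933e-03 -2.97191934e+00] [-1.19134507  0.50896434  0.68464346]
((310.60003662109375, 279.8000183105469), (28.0, 27.600000381469727), 53.13010025024414) [ 0.67593633 -0.17139298  0.05      ]
((317.5, 192.5), (49.0, 57.0), 0.0) [ 0.5985053  -0.17850337  0.05      ]
expect [319.03941678 199.02689065]
```

View pics/w1.png

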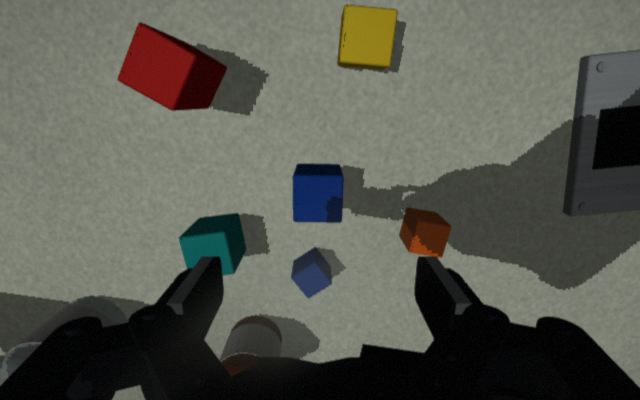

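The wrist view shows the blue top face at about (318,198), aligned with the fingers and within 1 px of the predicted (319,199). Neighbours orange (425,232), turquoise (213,243) and small blue (311,272) are clear of the fingers' path. I'll descend with a partial opening.

Call:
{"op": "servo_tool", "data": {
  "plan": [
    [6.4, -0.1, 0, 4, 0, 0, 0],
    [6.4, -0.1, 0, 8, 0, 0, 0],
    [6.4, -0.1, 0, 11, 0, 0, 0],
    [6.4, -0.1, 0, 13, 0, 0, 0],
    [6.4, -0.1, 0, 14.5, 0, 0, 0],
    [6.4, -0.1, 0, 14.5, 0, 0, 0],
    [6.4, -0.1, 0, 14.5, 0, 0, 0],
    [6.4, -0.1, 0, 14.5, 0, 0, 0]
  ]
}}

```text
clock: 2.95
position: [0.6042, -0.1746, 0.0167]
tool_rot: [-3.141, 0.002, -2.968]
force: [-0.5, 0.2, -0.2]
grip_width: 0.0641
finger_force: 0.0
```

Call:
{"op": "servo_tool", "data": {
  "plan": [
    [3, 0, 0, 0, 0, 0, 0],
    [3, 0, 0, 0, 0, 0, 0],
    [3, 0, 0, 0, 0, 0, 0],
    [3, 0, 0, 0, 0, 0, 0],
    [3, 0, 0, 0, 0, 0, 0],
    [3, 0, 0, 0, 0, 0, 0],
    [3, 0, 0, 0, 0, 0, 0],
    [3, 0, 0, 0, 0, 0, 0]
  ],
  "force": 40
}}

```text
clock: 3.75
position: [0.604, -0.1748, 0.0164]
tool_rot: [-3.141, 0.001, -2.969]
force: [-1.8, 0.8, 8.8]
grip_width: 0.0396
finger_force: 40.4
```

Call:
{"op": "servo_tool", "data": {
  "plan": [
    [3, 0, 0, -4, 0, 0, 0],
    [3, 0, 0, -9, 0, 0, 0],
    [3, 0, 0, -12, 0, 0, 0],
    [3, 0, 0, -12, 0, 0, 0],
    [3, 0, 0, -12, 0, 0, 0]
  ]
}}

```text
clock: 4.25
position: [0.6037, -0.1746, 0.1359]
tool_rot: [-3.141, 0.001, -2.969]
force: [-1.1, 0.1, -2.6]
grip_width: 0.0393
finger_force: 41.3
```

Run:
```python
from workcell import bot
from h import *
o=bot.observe();print(o['clock'],o['position'],o['tool_rot'],o['grip_width'],o['finger_force']);print(step(o,[.515,.078,.115],195.8))
```

```text
4.25 [ 0.60367645 -0.17458702  0.1359336 ] [-3.14127964e+00  1.14822214e-03 -2.96850516e+00] 0.03932304758613503 41.25397503376007
(array([ 4.39, 26.41,  2.08]), array([-0.02,  0.06, -5.88]))
```

Call:
{"op": "servo_tool", "data": {
  "plan": [
    [3, 0.8, 4, 0, 0, 0, 0],
    [3, 1.5, 8, 0, 0, 0, -2],
    [3, 2.3, 12, 0, 0, 0, -4],
    [3, 3, 16, 0, 0, 0, -6],
    [3, 3.8, 20, 0, 0, 0, -6],
    [3, 4.2, 24, 1, 0, 0, -6],
    [3, 4.4, 26.4, 2, 0, 0, -6],
    [3, 4.4, 26.4, 2, 0, 0, -6],
    [3, 4.4, 26.4, 2, 0, 0, -6],
    [3, 4.4, 26.4, 2, 0, 0, -6]
  ]
}}

```text
clock: 5.25
position: [0.5147, 0.0768, 0.115]
tool_rot: [-3.141, -0.001, -2.865]
force: [0.6, 0.2, -0.9]
grip_width: 0.0394
finger_force: 41.2
```

Run:
```python
from workcell import bot
from h import *
o,f=wristcam(bot);s=bot.grab_frame('scene');t=bot.grab_frame('top')
print(o['clock'],o['position'],o['tool_rot'],o['grip_width'],o['force']);print(step(o,[.515,.078,.0295],195.8))
q=np.array([[-.026,-.026],[.026,-.026],[.026,.026],[-.026,.026]]);a=np.radians(15.8);Rz=np.array([[np.cos(a),-np.sin(a)],[np.sin(a),np.cos(a)]])
pts=np.array([proj(f,[*(Rz@p+[.515,.078]),.012]) for p in q]);print(pts.round(1))
im=f['frame'].copy()
cv2.polylines(im,[pts.round().astype(int)],True,(0,255,255),1)
S=s['frame'][100:260,300:500]
S=cv2.resize(S,None,fx=2.4,fy=2.4,interpolation=cv2.INTER_CUBIC)[:,:480]
out=np.zeros((400,640+0,3),np.uint8);out=cv2.convertScaleAbs(im,alpha=1.5)
can=np.zeros((590,800,3),np.uint8);can[:300,:480]=cv2.resize(out,(480,300));can[206:590,320:800]=S;can[:300,:480]=cv2.resize(out,(480,300))
cv2.imwrite('pics/w2.png',can)
```

```text
5.25 [0.51473439 0.07679124 0.1149884 ] [-3.14113118e+00 -7.66978498e-04 -2.86492949e+00] 0.03938444754327689 [ 0.57871736  0.16667341 -0.93146127]
(array([-0.07,  0.11,  8.55]), array([-0.03, -0.04,  0.05]))
[[284.8 166.6]
 [286.7 230.9]
 [351.8 230.8]
 [353.7 166.6]]
```

View pics/w2.png

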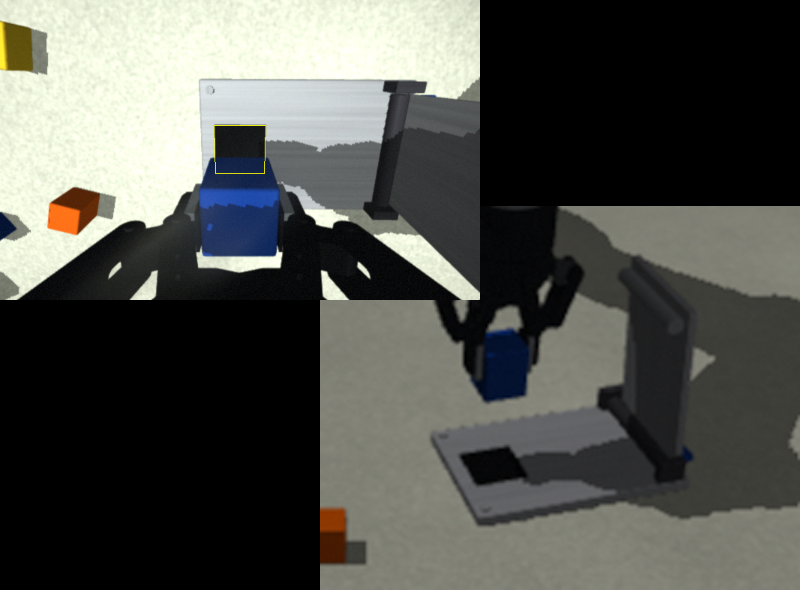

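The wrist panel shows my predicted square (yellow) matching the black square (215–265, 125–173), and the block is held straight; the plate is clear of the gripper. Lowering now.

Call:
{"op": "servo_tool", "data": {
  "plan": [
    [3, -0.1, 0.1, 3, 0, 0, 0],
    [3, -0.1, 0.1, 6, 0, 0, 0],
    [3, -0.1, 0.1, 7.5, 0, 0, 0],
    [3, -0.1, 0.1, 8.2, 0, 0, 0],
    [3, -0.1, 0.1, 8.5, 0, 0, 0],
    [3, -0.1, 0.1, 8.7, 0, 0, 0],
    [3, -0.1, 0.1, 8.7, 0, 0, 0],
    [3, -0.1, 0.1, 8.7, 0, 0, 0]
  ]
}}

```text
clock: 6.2
position: [0.5158, 0.0791, 0.029]
tool_rot: [-3.142, 0.001, -2.864]
force: [-0.8, -0.1, -1.1]
grip_width: 0.0396
finger_force: 41.2
```

Call:
{"op": "servo_tool", "data": {
  "plan": [
    [3, 0, -0.1, 0.1, 0, 0, 0],
    [3, 0, -0.1, 0.1, 0, 0, 0],
    [3, 0, -0.1, 0.15, 0, 0, 0],
    [3, 0, -0.1, 0.15, 0, 0, 0]
  ]
}}

```text
clock: 6.6
position: [0.516, 0.0787, 0.0283]
tool_rot: [3.141, 0.001, -2.864]
force: [-7.5, 2.2, 29.4]
grip_width: 0.0399
finger_force: 44.9
```

Contact: 29 N upward, at the expected height. I'll release and then lift.

Call:
{"op": "servo_tool", "data": {
  "plan": [
    [4.6, 0, 0, -0.1, 0, 0, 0],
    [5.2, 0, 0, -0.1, 0, 0, 0],
    [6, 0, 0, -0.1, 0, 0, 0],
    [6, 0, 0, -0.1, 0, 0, 0],
    [6, 0, 0, -0.1, 0, 0, 0],
    [6, 0, 0, -2, 0, 0, 0],
    [6, 0, 0, -6, 0, 0, 0],
    [6, 0, 0, -11, 0, 0, 0],
    [6, 0, 0, -11, 0, 0, 0],
    [6, 0, 0, -11, 0, 0, 0]
  ]
}}

```text
clock: 7.6
position: [0.5162, 0.0783, 0.1379]
tool_rot: [3.142, 0.002, -2.864]
force: [0.7, -0.1, -1.1]
grip_width: 0.0601
finger_force: 0.0
```

Run:
```python
from workcell import bot
from h import *
o,f=wristcam(bot)
print(o['clock'],o['position'],o['tool_rot'],o['grip_width'],o['force'])
q=np.array([[-.02,-.02],[.02,-.02],[.02,.02],[-.02,.02]]);a=np.radians(15.8);Rz=np.array([[np.cos(a),-np.sin(a)],[np.sin(a),np.cos(a)]])
P=lambda h,z:np.array([proj(f,[*(Rz@p*h+[.515,.078]),z]) for p in q])
im=f['frame'].copy()
print(P(1,.062).round(1).tolist())
cv2.polylines(im,[P(1,.062).round().astype(int)],True,(0,255,255),1);cv2.polylines(im,[P(1.3,.012).round().astype(int)],True,(0,0,255),1)
cv2.imwrite('pics/w3.png',cv2.convertScaleAbs(cv2.resize(im[100:340,180:500],None,fx=2.4,fy=2.4),alpha=1.5))
print(step(o,[.36,.16,.30],195.8))
```

```text
7.6 [0.51622142 0.07831483 0.13789268] [ 3.14153651e+00  2.32761478e-03 -2.86373972e+00] 0.060124564441717175 [ 0.67899452 -0.1302206  -1.14062592]
[[288.3, 179.9], [289.7, 234.5], [345.7, 234.6], [347.2, 179.9]]
(array([ 12.74,  12.14, -16.24]), array([0.  , 0.13, 0.12]))
```

View pics/w3.png

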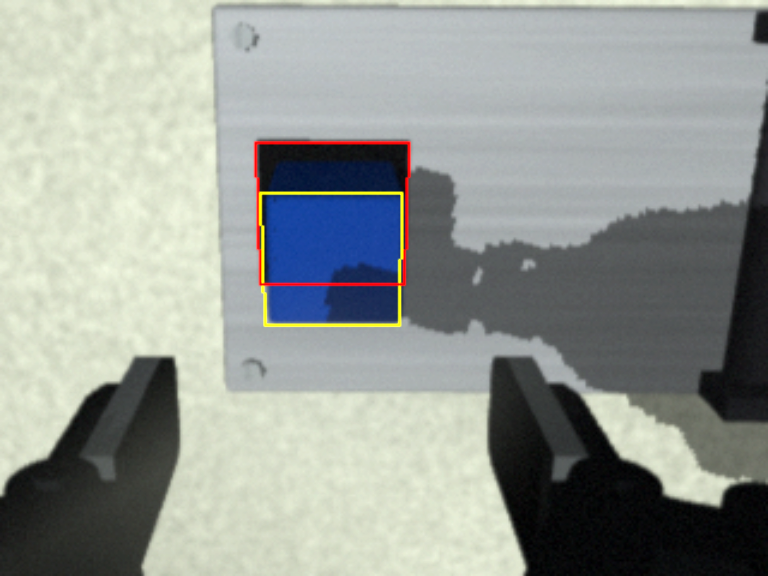

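The block stands centred on the square (top face matches the predicted outline at 262–402 × 193–325). Next I go over the plate with fingers shut and come down behind it.

Call:
{"op": "servo_tool", "data": {
  "plan": [
    [0, 0, 0, -5, 0, 0, 0],
    [0, 0, 0, -10, 0, 0, 0],
    [0, 0, 0, -14, 0, 0, 0],
    [0, 0, 2, -15, 0, 0, 0],
    [0, 0, 7, -15, 0, 0, 0],
    [0, 0, 12, -15, 0, 0, 0],
    [0, 0, 17, -15, 0, 0, 0],
    [0, 0, 22, -15, 0, 0, 0],
    [0, 0, 23.5, -15, 0, 0, 0],
    [0, 0, 23.5, -15, 0, 0, 0]
  ]
}}

```text
clock: 8.65
position: [0.4499, 0.3062, 0.2853]
tool_rot: [-3.141, -0.002, -2.86]
force: [-0.1, -1.7, -0.9]
grip_width: 0.0001
finger_force: 0.0
```

Run:
```python
from workcell import bot
from h import *
o=bot.observe()
print(o['clock'],o['position'],o['tool_rot'],o['grip_width'],o['force'])
a=np.radians(15.8);c=np.array([.515,.078]);y=np.array([-np.sin(a),np.cos(a)]);x=np.array([y[1],-y[0]])
d=o['position'][:2]-c;print('seat frame',d@x,d@y)
p=c+.235*y;print(step(o,[*p,.15],195.8))
```

```text
8.65 [0.44990936 0.30620585 0.28528751] [-3.14119251e+00 -2.41169735e-03 -2.85987887e+00] 0.00011369673456248728 [-0.06121416 -1.65808726 -0.9342519 ]
seat frame -0.0004954402929078505 0.23730667398296487
(array([-0.08, -0.23, 13.53]), array([-0.02, -0.14,  0.34]))
```

Call:
{"op": "servo_tool", "data": {
  "plan": [
    [0, 0, 0, 4, 0, 0, 0],
    [0, 0, 0, 8, 0, 0, 0],
    [0, 0, 0, 12, 0, 0, 0],
    [0, 0, 0, 13.5, 0, 0, 0],
    [0, 0, 0, 13.5, 0, 0, 0],
    [0, 0, -1, 13.5, 0, 0, 0],
    [0, 0, -2, 13.5, 0, 0, 0],
    [0, 0, -3, 13.5, 0, 0, 0],
    [0, 0, -3.5, 13.5, 0, 0, 0],
    [0, 0, -4, 13.5, 0, 0, 0]
  ]
}}

```text
clock: 9.65
position: [0.4626, 0.265, 0.1524]
tool_rot: [3.141, 0.001, -2.864]
force: [-0.4, -1.1, -0.6]
grip_width: 0.0001
finger_force: 0.0
```

Call:
{"op": "servo_tool", "data": {
  "plan": [
    [0, 0, -0.5, 0, 0, 0, 0],
    [0, 0, -1, 0, 0, 0, 0],
    [0, 0, -1.5, 0, 0, 0, 0],
    [0, 0, -2, 0, 0, 0, 0],
    [0, 0, -2.5, 0, 0, 0, 0],
    [0, 0, -3, 0, 0, 0, 0],
    [0, 0, -3.5, 0, 0, 0, 0],
    [0, 0, -4, 0, 0, 0, 0]
  ]
}}

```text
clock: 10.45
position: [0.4732, 0.2269, 0.1518]
tool_rot: [3.141, -0.0, -2.864]
force: [-0.7, 1.7, -0.9]
grip_width: -0.0006
finger_force: 0.7
```

Call:
{"op": "servo_tool", "data": {
  "plan": [
    [0, 0, -0.5, 0, 0, 0, 0],
    [0, 0, -1, 0, 0, 0, 0],
    [0, 0, -1.5, 0, 0, 0, 0],
    [0, 0, -2, 0, 0, 0, 0],
    [0, 0, -2.5, 0, 0, 0, 0],
    [0, 0, -3, 0, 0, 0, 0],
    [0, 0, -3.5, 0, 0, 0, 0],
    [0, 0, -4, 0, 0, 0, 0],
    [0, 0, -4.5, 0, 0, 0, 0],
    [0, 0, -5, 0, 0, 0, 0]
  ]
}}

```text
clock: 11.45
position: [0.487, 0.1787, 0.1519]
tool_rot: [-3.142, -0.0, -2.864]
force: [0.2, 0.4, -0.0]
grip_width: 0.0003
finger_force: 0.3
```

Run:
```python
from workcell import bot
from h import *
o=bot.observe();print(o['clock'],o['position'],o['force'])
s=bot.grab_frame('scene')['frame'][90:250,300:500]
cv2.imwrite('pics/s4.png',cv2.resize(s,None,fx=3,fy=3))
```

```text
11.45 [0.48700823 0.17865379 0.15185181] [ 0.20093088  0.38790861 -0.03974805]
```

View pics/s4.png

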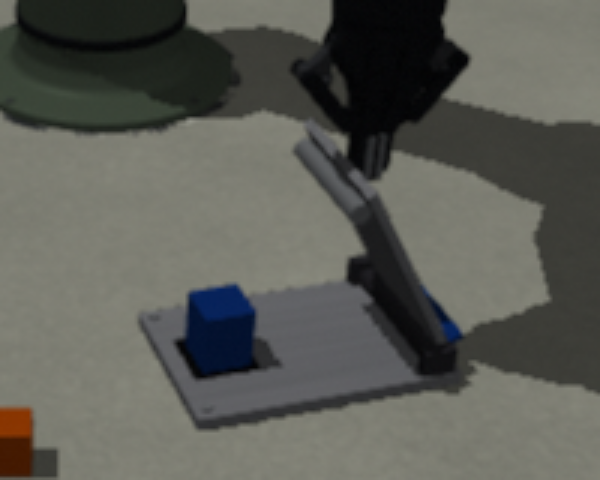

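The plate (top edge about (340,165) in the crop) is tipped well over towards the block, and the block is standing on its square. I'll back off and up while it sinks.

Call:
{"op": "servo_tool", "data": {
  "plan": [
    [0, 0, 1, 0, 0, 0, 0],
    [0, 0, 3, -1, 0, 0, 0],
    [0, 0, 6, -4, 0, 0, 0],
    [0, 0, 10, -8, 0, 0, 0],
    [0, 0, 14, -12, 0, 0, 0],
    [0, 0, 18, -12, 0, 0, 0],
    [0, 0, 18, -12, 0, 0, 0],
    [0, 0, 18, -12, 0, 0, 0],
    [0, 0, 18, -12, 0, 0, 0],
    [0, 0, 18, -12, 0, 0, 0]
  ]
}}

```text
clock: 12.5
position: [0.4378, 0.3513, 0.2715]
tool_rot: [-3.141, -0.001, -2.865]
force: [-0.0, 0.4, 0.1]
grip_width: 0.0001
finger_force: 0.0
```

Call:
{"op": "servo_tool", "data": {
  "plan": [
    [0, 0, 0, 0, 0, 0, 0],
    [0, 0, 0, 0, 0, 0, 0],
    [0, 0, 0, 0, 0, 0, 0],
    [0, 0, 0, 0, 0, 0, 0],
    [0, 0, 0, 0, 0, 0, 0],
    [0, 0, 0, 0, 0, 0, 0],
    [0, 0, 0, 0, 0, 0, 0],
    [0, 0, 0, 0, 0, 0, 0],
    [0, 0, 0, 0, 0, 0, 0],
    [0, 0, 0, 0, 0, 0, 0]
  ]
}}

```text
clock: 13.5
position: [0.4375, 0.3522, 0.2719]
tool_rot: [3.142, 0.0, -2.864]
force: [-0.1, 0.3, 0.1]
grip_width: -0.0001
finger_force: 0.0
```

Call:
{"op": "servo_tool", "data": {
  "plan": [
    [0, 0, 0, 0, 0, 0, 0],
    [0, 0, 0, 0, 0, 0, 0],
    [0, 0, 0, 0, 0, 0, 0],
    [0, 0, 0, 0, 0, 0, 0],
    [0, 0, 0, 0, 0, 0, 0],
    [0, 0, 0, 0, 0, 0, 0],
    [0, 0, 0, 0, 0, 0, 0],
    [0, 0, 0, 0, 0, 0, 0],
    [0, 0, 0, 0, 0, 0, 0],
    [0, 0, 0, 0, 0, 0, 0]
  ]
}}

```text
clock: 14.5
position: [0.4376, 0.3522, 0.2719]
tool_rot: [-3.142, 0.0, -2.864]
force: [1.0, 0.8, 0.8]
grip_width: -0.0001
finger_force: 0.0
```

Call:
{"op": "servo_tool", "data": {
  "plan": [
    [0, 0, 0, 0, 0, 0, 0],
    [0, 0, 0, 0, 0, 0, 0],
    [0, 0, 0, 0, 0, 0, 0],
    [0, 0, 0, 0, 0, 0, 0],
    [0, 0, 0, 0, 0, 0, 0],
    [0, 0, 0, 0, 0, 0, 0],
    [0, 0, 0, 0, 0, 0, 0],
    [0, 0, 0, 0, 0, 0, 0],
    [0, 0, 0, 0, 0, 0, 0],
    [0, 0, 0, 0, 0, 0, 0]
  ]
}}

```text
clock: 15.5
position: [0.4375, 0.3522, 0.2718]
tool_rot: [-3.142, -0.0, -2.864]
force: [0.1, 0.6, -0.2]
grip_width: -0.0003
finger_force: 0.0
```

Run:
```python
from workcell import bot
from h import *
o=bot.observe();print(o['clock'],o['position'],o['force'])
a=bot.grab_frame('scene')['frame'][90:250,300:500].copy();t=bot.grab_frame('top')['frame'][180:310,130:310]
import time
c=np.vstack([cv2.resize(a,(400,320)),cv2.resize(t,(400,280))])
cv2.imwrite('pics/s5.png',c)
print('diff',[int(np.abs(bot.grab_frame('scene')['frame'][90:250,300:500].astype(int)-a).max()) for _ in range(3)])
```

```text
15.5 [0.4375371  0.35219234 0.27183578] [ 0.14976931  0.63598611 -0.21051024]
diff [5, 4, 5]
```

View pics/s5.png

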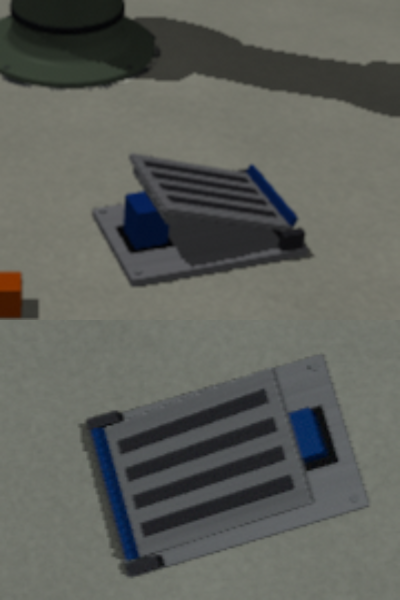

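The plate is down over the block, with the block's front half visible on the square. I'll check the angle against the geometry, and that the plate has stopped.

Run:
```python
from workcell import bot
from h import *
s=bot.grab_frame('scene');t=bot.grab_frame('top')
a=np.radians(15.8);y=np.array([-np.sin(a),np.cos(a),0]);x=np.array([y[1],-y[0],0]);H=np.array([.515,.078,.020])+.15*y
for A in(.25,.30,.34,.38,.45):
    u=-y*np.cos(A)+[0,0,np.sin(A)];n=y*np.sin(A)+[0,0,np.cos(A)]
    E=[H+.165*u+.016*n+k*.057*x for k in(-1,1)]
    print(A,[((proj(s,p)-[300,90])*2).round(0).tolist() for p in E],[((proj(t,p)-[130,180])*[400/180,280/130]+[0,320]).round(0).tolist() for p in E])
```

```text
0.25 [[125.0, 162.0], [162.0, 218.0]] [[321.0, 499.0], [279.0, 365.0]]
0.3 [[128.0, 156.0], [165.0, 212.0]] [[316.0, 500.0], [275.0, 365.0]]
0.34 [[131.0, 151.0], [168.0, 207.0]] [[312.0, 501.0], [270.0, 365.0]]
0.38 [[133.0, 147.0], [171.0, 201.0]] [[308.0, 502.0], [266.0, 365.0]]
0.45 [[139.0, 138.0], [177.0, 193.0]] [[299.0, 504.0], [257.0, 365.0]]
```

The observed corners (133,155) and (168,212) in the scene panel, and (313,500) and (275,370) in the top panel, fit about 0.33 rad. The plate is still and rests on the block, so I'm handing in.

```bash
python3 -c "
from workcell import bot
print(bot.job_done())"
```

```text
the job is handed in; nothing more can be done
None
```

The blue block stands on the black square with the plate's bar resting on it (about 0.33 rad in the pictures, 0.34 expected), the arm is clear, and the job was handed in at about 16 s on the robot's clock.

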